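Give the four glazed jars back their own lids

TASK

These four storage jars have come from the kiln with their lids mixed up: every jar wears a lid of another colour. Change the lids round so that each jar is closed by the lid of its own glaze, lying level and fully down in the mouth; the white plaster bat is free for setting a lid on meanwhile. Set the lids down gently, without dropping or overturning them, and leave the jars and the tall bottle vase standing where they are.

Things in the scene. Friction and masses are not known exactly. Their poses are not given: they have to be found in the camera images.
- jar_terracotta: Loose stoneware jar with orange-brown terracotta glaze, 0.5 kg: round, belly 116 mm across at 45 mm height, neck 82 mm, open mouth with rim 86 mm outside and about 74 mm inside, 95 mm high. Origin: centre of its underside; z up its axis. All four jars have the same shape and size.
- jar_black: Loose stoneware jar with black glaze, 0.5 kg: round, belly 116 mm across at 45 mm height, neck 82 mm, open mouth with rim 86 mm outside and about 74 mm inside, 95 mm high. Origin: centre of its underside; z up its axis. All four jars have the same shape and size.
- jar_white: Loose stoneware jar with white glaze, 0.5 kg: round, belly 116 mm across at 45 mm height, neck 82 mm, open mouth with rim 86 mm outside and about 74 mm inside, 95 mm high. Origin: centre of its underside; z up its axis. All four jars have the same shape and size.
- jar_green: Loose stoneware jar with green glaze, 0.5 kg: round, belly 116 mm across at 45 mm height, neck 82 mm, open mouth with rim 86 mm outside and about 74 mm inside, 95 mm high. Origin: centre of its underside; z up its axis. All four jars have the same shape and size.
- lid_terracotta: Loose orange-brown terracotta lid, 0.13 kg, fits any jar: disc 88 mm across, rim 9 to 13 mm above the origin, domed to 18 mm at a central round knob 27 mm across (straight sides 28 to 40 mm up, top 46). Origin: centre of the underside of the flange (54 to 62 mm across, 9 deep) that drops into a mouth; z up through the knob. Seated, it is 86 mm above the jar's origin. Starts seated on a jar of another colour.
- lid_black: Loose black lid, 0.13 kg, fits any jar: disc 88 mm across, rim 9 to 13 mm above the origin, domed to 18 mm at a central round knob 27 mm across (straight sides 28 to 40 mm up, top 46). Origin: centre of the underside of the flange (54 to 62 mm across, 9 deep) that drops into a mouth; z up through the knob. Seated, it is 86 mm above the jar's origin. Starts seated on a jar of another colour.
- lid_white: Loose white lid, 0.13 kg, fits any jar: disc 88 mm across, rim 9 to 13 mm above the origin, domed to 18 mm at a central round knob 27 mm across (straight sides 28 to 40 mm up, top 46). Origin: centre of the underside of the flange (54 to 62 mm across, 9 deep) that drops into a mouth; z up through the knob. Seated, it is 86 mm above the jar's origin. Starts seated on a jar of another colour.
- lid_green: Loose green lid, 0.13 kg, fits any jar: disc 88 mm across, rim 9 to 13 mm above the origin, domed to 18 mm at a central round knob 27 mm across (straight sides 28 to 40 mm up, top 46). Origin: centre of the underside of the flange (54 to 62 mm across, 9 deep) that drops into a mouth; z up through the knob. Seated, it is 86 mm above the jar's origin. Starts seated on a jar of another colour.
- bat: Round off-white plaster bat, a plain disc 150 mm across and 20 mm thick, lying still on the bench, empty at the start. Origin: centre of its underside. A lid set down on it stands on its flange, origin 20 mm above the bat's origin.
- vase: Bystander: loose brown bottle vase with a narrow neck, 100 mm across the belly, 212 mm high. Origin: centre of its underside.
Things that resemble listed ones, but are neither listed nor needed, are in the scene too. What is shaped like the lid_green but blue or red is not meant.

How it is judged:
By the outcome, as a careful person would: the job done as asked, in the order asked, and still so for the second after the job is handed in, with the robot touching nothing.
It also fails if it takes over 144 s, if anything falls off the work surface, if the arm or the gripper's body presses on something with over 40 N, if the wrist force passes 120 N, or if a joint passes its speed limit or range.

ROBOT

A 7-joint arm with a two-finger parallel gripper is mounted at the origin on the work surface. World frame = base frame: x ahead of the robot, y to its left, z up, the work surface at z = 0. Lengths are in m, angles in degrees, forces in N, time in s.
With the tool pointing down it reaches from about 0.35 to 0.9 m from the base axis. Payload 8.1 kg.
Tool frame: the origin (TCP) lies between the finger pads; the fingertips stand 19 mm ahead of it and the grasp point (between the pads) is the TCP (env.nose_length is the distance from the TCP to the fingertips, in m); x points along the fingers, z is the direction in which the jaws open and shut, and the axes are right-handed (so a half turn about x gives the same grasp; the last joint's range is limited). The gripper opens to 85 mm and grips with 20 to 120 N. Pads are 22 mm wide; open, the fingers measure 114 mm over their backs; the gripper's body (76 mm by 85 mm) begins 54 mm behind the grasp point. The pads swing forward as they close: fully open they stand 13 mm farther back than shut.
Start: joints at [-76.868, 24.895, 1.432, 90.138, -0.665, 64.973, -4.303], TCP at [0.204, 0.591, 0.25] pointing down, gripper open.
Joint ranges: [-149.89, 149.89], [-25.12, 119.58], [-72.63, 75.52], [4.76, 147.25], [-75.54, 255.54], [6.69, 114.76], [-157.13, 157.13]. Speed limits (degrees/s): [127.2, 127.2, 172.46, 172.46, 180, 180, 180].

INTERFACE

Orientations are given as a 3x3 rotation matrix whose columns are the frame's x, y, z axes.
In Python, from rig import env gives the robot as it stands.
- The arm moves only by the shell command python3 -m creep 'ROWS' [FORCE]. ROWS is JSON, a list of rows, each an object with "linear": the shift along the tool's x, y, z in mm, a list of three; "dr": the turn, a rotation vector about the tool's x, y, z in degrees, a list of three; "grip": the closure, from -1 (fully open) to 1 (shut). In form: [{"linear": [tx, ty, tz], "dr": [ax, ay, az], "grip": grip}, ...]. A call has 1 to 5 rows; each row shifts and turns the commanded pose from where the row before left it, along the tool's axes as they then stand; what a row does not reach is not made up. A row lasts 1/8 s, in which the tool goes at most 62.5 mm and 10.7 degrees, less where a joint would pass 70% of its speed; a pose out of reach is approached as far as the arm can. A call with a gripper value outside its range is refused whole. The fingers move at their own pace and stop on an object; FORCE is the grip in N (left out, the last holds). Time passes only in rows, so rows that do not move let the fingers close. It gives the time, the measured TCP pose, the force and the opening at its end, in the units of the state.
- env.state(): the state, without advancing time (a new reading comes with each control period).
- env.get_image(name): name is "side" or "top" or "wrist"; returns a dict with "color" (384x512x3 uint8, blue, green, red), "fx", "fy", "cx", "cy" (pixels), "rvec" (rotation vector, rad) and "tvec" (3), from world to camera coordinates, as OpenCV has them. Camera axes: x right, y down, z forward; pixel columns grow to the right and rows downward; lengths in m; the calibration is good to about 2 mm. A picture is of the moment at which its call begins. There is no depth.
- env.job_done(): hands the job in, once; it reports no verdict.
The state is a dict: "clock": time; "qpos": joint angles; "qd": joint speeds; "joint_efforts": joint torques, N m; "tcp_pos": TCP position; "eef_rot": TCP orientation; "ft_force": force on the tool from outside, world axes, zero at the start; "torque": the same for the moment, N m; "grip_width": finger opening in m.
Only numpy, scipy, OpenCV 4.12 (cv2) and the standard library are available. Lean on these libraries where they do the work, as an engineer would, in place of code of your own. Each camera call takes 0.05 s, during which the arm holds its last target. There are 200 camera calls.

## Working session

There is one attempt and no reset: what is moved stays moved. The work goes in short steps, Python scripts to look and compute and a shell command to move; the robot and the scene stay as the last step left them, time stands still between calls to the robot, and variables do not carry over. Pictures are saved under pics/ and viewed, about 12 in all and at most 16, crops included, and the job is handed in when it is done.

```bash
mkdir -p pics; ls; cat > h.py <<'E'
from rig import env
import numpy as np, cv2
def snap(n,f):
    im=env.get_image(n); cv2.imwrite('pics/'+f,im['color']); np.save('pics/'+f+'.npy',{k:v for k,v in im.items() if k!='color'},allow_pickle=True); return im
def ray(im,u,v,z):
    R=cv2.Rodrigues(np.array(im['rvec'],float))[0]; t=np.array(im['tvec'],float).ravel()
    d=R.T@np.array([(u-im['cx'])/im['fx'],(v-im['cy'])/im['fy'],1]); c=-R.T@t
    return c+d*(z-c[2])/d[2]
def proj(im,p):
    R=cv2.Rodrigues(np.array(im['rvec'],float))[0]; q=R@np.array(p)+np.array(im['tvec'],float).ravel()
    return im['fx']*q[0]/q[2]+im['cx'],im['fy']*q[1]/q[2]+im['cy']
E
python3 - <<'E'
from h import *
for n in('top','side'):
    im=snap(n,n+'0.png'); R=cv2.Rodrigues(np.array(im['rvec'],float))[0]; print(n,-R.T@np.array(im['tvec']).ravel(),R[2],im['fx'])
s=env.state();print(s)
E
```

```text
pics
top [0.27590765 0.1012282  1.13837437] [ 0.19655199 -0.003105   -0.98048849] 402.8397712639781
side [ 0.05631413 -0.97802811  1.00123465] [ 0.29548507  0.72243977 -0.62511547] 486.69831871406745
{'clock': 0.1, 'qpos': array([-76.86978645,  24.93454915,   1.43210155,  90.18489686,
        -0.66422128,  64.97408752,  -4.30246497]), 'qd': array([ 0.04800917, -0.27015838,  0.00195294, -0.11900905, -0.02532461,
        0.01313294, -0.01873261]), 'joint_efforts': array([ 3.30199815e-03, -6.71762323e+01,  1.02805831e+00, -3.16907179e+01,
        1.56987878e-02,  7.12741428e-03, -3.42694257e-06]), 'tcp_pos': array([0.20348932, 0.59048051, 0.24957522]), 'eef_rot': array([[-3.39523675e-04, -9.45443383e-01,  3.25786271e-01],
       [-1.44829124e-03,  3.25786413e-01,  9.45442286e-01],
       [-9.99998894e-01, -1.50833364e-04, -1.47988957e-03]]), 'ft_force': array([-0.02558549, -0.67219534, -0.52942492]), 'torque': array([-0.00514588,  0.04902687, -0.06187218]), 'grip_width': 0.08562226899691298}
```

View pics/top0.png

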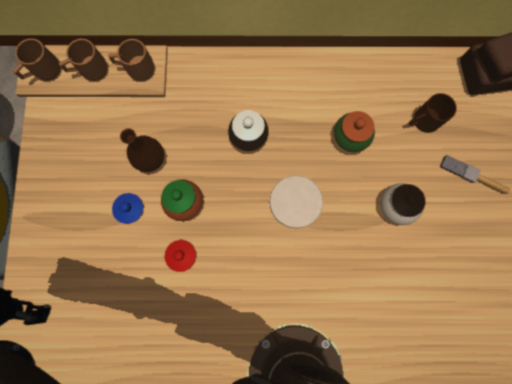

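View pics/side0.png

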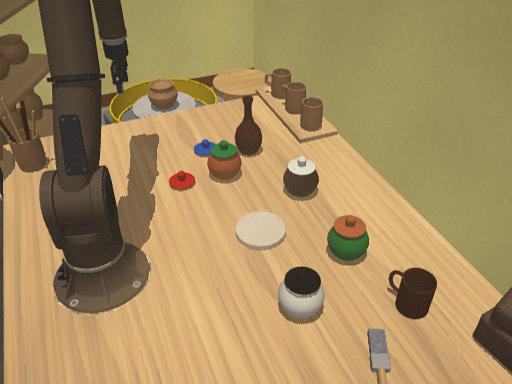

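Green and terracotta lids are swapped with each other, as are white and black. The jars in the top view sit at about (182,200) terracotta, (248,132) black, (354,132) green and (403,204) white. The bat is at (296,202) and the vase at (146,154).

```bash
cat > m.py <<'E'
from h import *
im=cv2.imread('pics/top0.png'); c=np.load('pics/top0.png.npy',allow_pickle=True).item()
hsv=cv2.cvtColor(im,cv2.COLOR_BGR2HSV)
P={'T':(182,200),'K':(248,132),'G':(354,132),'W':(403,204)}
tiles=[]
guess={}
for k,(u,v) in P.items():
    t=cv2.resize(im[v-28:v+28,u-28:u+28],(336,336),interpolation=cv2.INTER_CUBIC)
    tiles.append(t)
cv2.imwrite('pics/mos.png',cv2.resize(np.vstack([np.hstack(tiles[:2]),np.hstack(tiles[2:])]),(600,600)))
def blob(m,u,v):
    n,l,s,ce=cv2.connectedComponentsWithStats(m.astype(np.uint8)*255)
    i=l[v,u]; cn=cv2.findContours((l==i).astype(np.uint8),cv2.RETR_EXTERNAL,cv2.CHAIN_APPROX_NONE)[0][0]
    return cv2.fitEllipse(cv2.convexHull(cn))
H,S,V=[hsv[...,i].astype(int) for i in range(3)]
w=(S<60)&(V>110); kk=V<45; g=(H>45)&(H<85)&(S>90)&(V>60); o=(H<12)&(S>110)&(V>90)
for n,m,(u,v),z in(('white lid/Kjar',w,(250,134),.098),('black lid/Wjar',kk,(405,198),.098),('green lid/Tjar',g,(180,204),.098),('terra lid/Gjar',o,(355,138),.098),('bat',w,(296,202),.02)):
    e=blob(m,u,v); print(n,np.round(e[0],1),np.round(e[1],1),ray(c,*e[0],z).round(4), 'size mm',np.round(np.array(e[1])/c['fx']*(1.138-z)*1000))
E
python3 m.py
```

```text
white lid/Kjar [247.8 125.3] [30.3 32.5] [0.6543 0.1265 0.098 ] size mm [78. 84.]
black lid/Wjar [407.8 200.1] [29.4 31.7] [ 0.4492 -0.2941  0.098 ] size mm [76. 82.]
green lid/Tjar [177.9 196.2] [31.2 32.7] [0.4583 0.3083 0.098 ] size mm [81. 84.]
terra lid/Gjar [357.7 126.1] [29.9 31.4] [ 0.6528 -0.1722  0.098 ] size mm [77. 81.]
bat [297.4 202. ] [44.9 47.2] [ 0.4561 -0.0126  0.02  ] size mm [125. 131.]
```

View pics/mos.png

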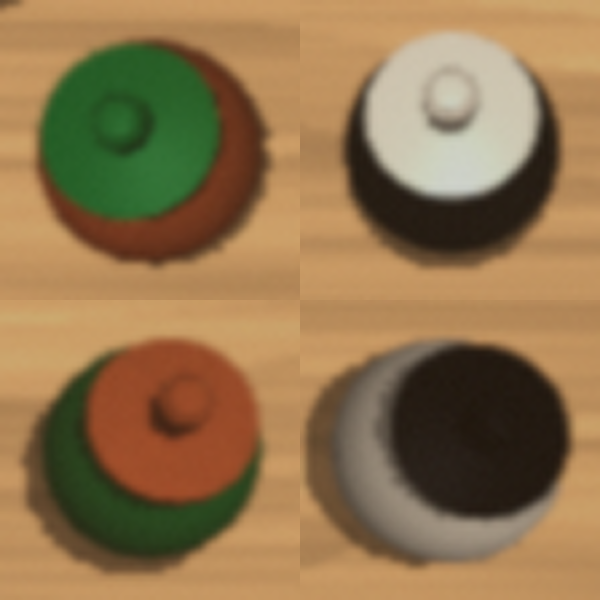

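All four lids and knobs show clearly, and the fitted lid centres agree with the given sizes. First I go above the green lid on the terracotta jar.

```bash
cat > d.py <<'E'
import sys; from h import *
T={'T':(.4583,.3083),'K':(.6543,.1265),'G':(.6528,-.1722),'W':(.4492,-.2941),'B':(.456,-.011)}
def delta(p):
    s=env.state(); R=np.array(s['eef_rot']); return (R.T@(np.array(p)-s['tcp_pos'])*1000).round(1)
if __name__=='__main__':
    s=env.state()
    p=(*T[sys.argv[1]],float(sys.argv[2])) if len(sys.argv)==3 else [float(a) for a in sys.argv[1:4]]
    R=np.array(s['eef_rot']); print('t',round(s['clock'],2),'tcp',s['tcp_pos'].round(4),'w',round(s['grip_width'],4),'F',s['ft_force'].round(1),'\nq',s['qpos'].round(0),'tilt xy of tool x',R[:2,0].round(4),'y',R[:2,1].round(3),'delta',delta(p))
E
python3 d.py T 0.2
```

```text
t 0.1 tcp [0.2035 0.5905 0.2496] w 0.0856 F [-0.  -0.7 -0.5] 
q [-77.  25.   1.  90.  -1.  65.  -4.] tilt xy of tool x [-0.0003 -0.0014] y [-0.945  0.326] delta [  49.9 -332.8 -183.7]
```

```bash
for i in 1 2; do python3 -m creep '[{"linear":[3,-33.3,-18.4],"dr":[0,0,0],"grip":-1},{"linear":[5,-33.3,-18.4],"dr":[0,0,0],"grip":-1},{"linear":[5,-33.3,-18.4],"dr":[0,0,0],"grip":-1},{"linear":[6,-33.3,-18.4],"dr":[0,0,0],"grip":-1},{"linear":[6,-33.3,-18.4],"dr":[0,0,0],"grip":-1}]' 30; done
python3 -m creep '[{"linear":[0,0,0],"dr":[0,0,0],"grip":-1},{"linear":[0,0,0],"dr":[0,0,0],"grip":-1}]'
python3 d.py T 0.2; python3 -c "
from h import *
im=snap('wrist','w1.png'); print(proj(im,(.4583,.3083,.132)))"
```

```text
clock: 0.72
tcp_pos: [0.3317, 0.4485, 0.2249]
eef_rot: [[-0.0, -0.945, 0.326], [-0.0, 0.326, 0.945], [-1.0, 0.0, -0.001]]
ft_force: [0.6, -0.1, -0.1]
grip_width: 0.0856
clock: 1.35
tcp_pos: [0.459, 0.3073, 0.1999]
eef_rot: [[-0.0, -0.945, 0.326], [-0.0, 0.326, 0.945], [-1.0, 0.0, -0.0]]
ft_force: [0.8, 0.2, -0.1]
grip_width: 0.0854
clock: 1.6
tcp_pos: [0.458, 0.3088, 0.2001]
eef_rot: [[-0.001, -0.945, 0.326], [0.0, 0.326, 0.945], [-1.0, 0.001, -0.0]]
ft_force: [-0.4, 0.6, 0.2]
grip_width: 0.0854
t 1.6 tcp [0.458  0.3088 0.2001] w 0.0854 F [-0.4  0.6  0.2] 
q [-45.  21.   7. 105.  -3.  55.  35.] tilt xy of tool x [-0.0007  0.0001] y [-0.945  0.326] delta [ 0.1 -0.4 -0.4]
(np.float64(255.45644810662526), np.float64(214.07725863485868))
```

View pics/w1.png

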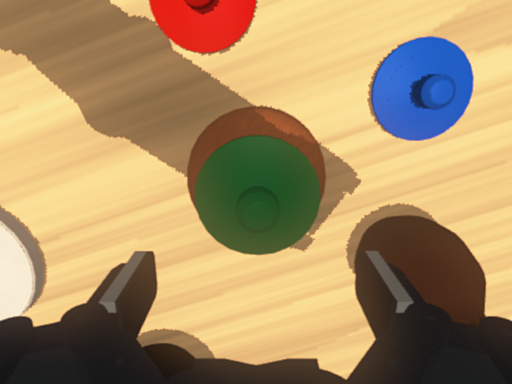

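The green lid disc spans about x 195–322 and y 136–254, with the knob near (258,208). Next I convert that to a position.

```bash
cat > wl.py <<'E'
# fit lid disc in a wrist picture: python3 wl.py file colour [z_rim]
import sys; from h import *
f,col=sys.argv[1:3]; z=float(sys.argv[3]) if len(sys.argv)>3 else .096
im=cv2.imread('pics/'+f); c=np.load('pics/'+f+'.npy',allow_pickle=True).item()
H,S,V=[x.astype(int) for x in cv2.split(cv2.cvtColor(cv2.medianBlur(im,5),cv2.COLOR_BGR2HSV))]
m={'g':(H>45)&(H<85)&(S>90)&(V>40),'o':(H<13)&(S>110)&(V>90),'w':(S<60)&(V>120),'k':V<40}[col]
m=m.astype(np.uint8); m[300:]=0
n,l,s,ce=cv2.connectedComponentsWithStats(m)
i=min((i for i in range(1,n) if s[i,4]>4000),key=lambda i:np.hypot(*(ce[i]-(257,200))))
cn=cv2.findContours((l==i).astype(np.uint8),cv2.RETR_EXTERNAL,cv2.CHAIN_APPROX_NONE)[0]
cn=max(cn,key=len); e=cv2.fitEllipse(cv2.convexHull(cn)); print(np.round(e[0],1),np.round(e[1],1),'xy',ray(c,*e[0],z).round(4))
E
python3 wl.py w1.png g; python3 -c "
from h import *
c=np.load('pics/w1.png.npy',allow_pickle=True).item()
for u,v,z in((258,208,.128),(195,195,.097),(322,195,.097),(258,136,.097),(258,254,.097)): print(ray(c,u,v,z).round(4))
R=cv2.Rodrigues(np.array(c['rvec']))[0];print(-R.T@c['tvec'].ravel())"
```

```text
[260.4 187.6] [101.6 120.9] xy [0.4543 0.3132 0.096 ]
[0.4566 0.3105 0.128 ]
[0.4443 0.2685 0.097 ]
[0.4731 0.3522 0.097 ]
[0.4197 0.3233 0.097 ]
[0.502  0.2952 0.097 ]
[0.38588898 0.33364837 0.32396184]
```

Wrist estimate is about (0.458, 0.310), within 2 mm of the top-view one. I descend, grip, and lift slightly.

```bash
python3 -m creep '[{"linear":[25,0,1],"dr":[0,0,0],"grip":-1},{"linear":[25,0,0],"dr":[0,0,0],"grip":-1},{"linear":[16,0,0],"dr":[0,0,0],"grip":-1},{"linear":[8,0,0],"dr":[0,0,0],"grip":-1},{"linear":[0,0,0],"dr":[0,0,0],"grip":-0.3}]' 30
python3 -m creep '[{"linear":[0,0,0],"dr":[0,0,0],"grip":0.1},{"linear":[0,0,0],"dr":[0,0,0],"grip":0.3},{"linear":[0,0,0],"dr":[0,0,0],"grip":1},{"linear":[0,0,0],"dr":[0,0,0],"grip":1},{"linear":[0,0,0],"dr":[0,0,0],"grip":1}]'; python3 d.py T 0.126
```

```text
clock: 2.28
tcp_pos: [0.4586, 0.3096, 0.1262]
eef_rot: [[-0.0, -0.946, 0.325], [-0.0, 0.325, 0.946], [-1.0, 0.0, -0.0]]
ft_force: [0.0, -0.2, 0.5]
grip_width: 0.0697
clock: 2.9
tcp_pos: [0.4592, 0.3096, 0.1271]
eef_rot: [[0.001, -0.945, 0.326], [0.001, 0.326, 0.945], [-1.0, -0.001, 0.001]]
ft_force: [-1.5, -0.7, 6.1]
grip_width: 0.0259
t 2.9 tcp [0.4592 0.3096 0.1271] w 0.0259 F [-1.5 -0.7  6.1] 
q [-44.  26.   6. 109.  -4.  45.  35.] tilt xy of tool x [0.0008 0.0008] y [-0.945  0.326] delta [ 1.1  0.4 -1.5]
```

Gripped at 26 mm, with a slight 6 N upward force, so next time I grasp about 2 mm higher. Lifting.

```bash
python3 -m creep '[{"linear":[-6,0,0],"dr":[0,0,0],"grip":1},{"linear":[-12,0,0],"dr":[0,0,0],"grip":1},{"linear":[-20,0,0],"dr":[0,0,0],"grip":1},{"linear":[-25,0,0],"dr":[0,0,0],"grip":1},{"linear":[-11,0,0],"dr":[0,0,0],"grip":1}]' 40
python3 -m creep '[{"linear":[0,0,0],"dr":[0,0,0],"grip":1}]';python3 d.py B 0.2;  python3 -c "
from h import *
im=snap('wrist','w2.png')
im=snap('side','s2.png'); cv2.imwrite('pics/s2c.png',cv2.resize(im['color'][80:260,100:360],(780,540)))"
```

```text
clock: 3.52
tcp_pos: [0.4594, 0.3098, 0.2022]
eef_rot: [[0.002, -0.945, 0.326], [0.002, 0.326, 0.945], [-1.0, -0.001, 0.002]]
ft_force: [0.2, -0.3, -1.7]
grip_width: 0.0256
clock: 3.65
tcp_pos: [0.4591, 0.3096, 0.2011]
eef_rot: [[0.001, -0.945, 0.326], [0.001, 0.326, 0.945], [-1.0, -0.001, 0.001]]
ft_force: [-0.6, 0.0, -2.1]
grip_width: 0.0256
t 3.65 tcp [0.4591 0.3096 0.2011] w 0.0256 F [-0.6  0.  -2.1] 
q [-45.  21.   7. 104.  -3.  55.  35.] tilt xy of tool x [0.0013 0.0011] y [-0.945  0.326] delta [   0.7 -101.5 -304.2]
```

View pics/s2c.png

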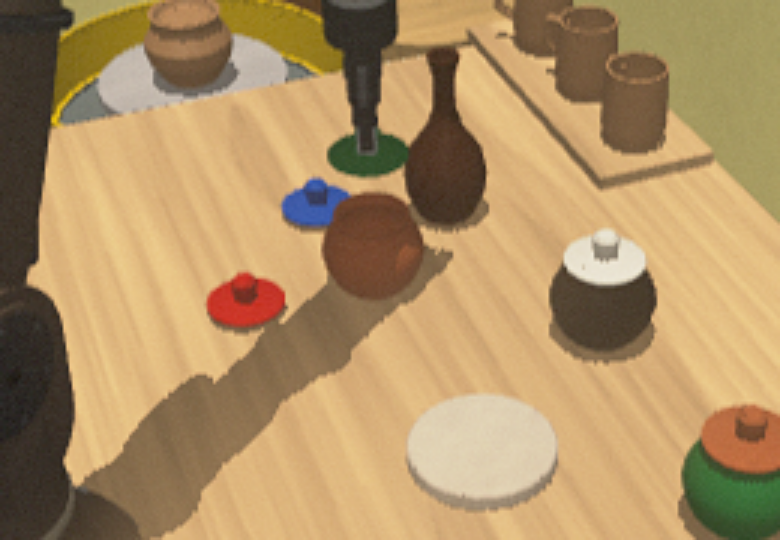

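The lid hangs level in the jaws and the terracotta jar stands open and unmoved. Going to the bat.

```bash
for i in 1 2; do python3 -m creep '[{"linear":[0,-12.7,-38],"dr":[0,0,0],"grip":1},{"linear":[0,-12.7,-38],"dr":[0,0,0],"grip":1},{"linear":[0,-12.7,-38],"dr":[0,0,0],"grip":1},{"linear":[0,-12.7,-38],"dr":[0,0,0],"grip":1}]'; done
python3 -m creep '[{"linear":[25,0,0],"dr":[0,0,0],"grip":1},{"linear":[35,0,0],"dr":[0,0,0],"grip":1},{"linear":[35,0,0],"dr":[0,0,0],"grip":1},{"linear":[25,0,0],"dr":[0,0,0],"grip":1},{"linear":[10,0,0],"dr":[0,0,0],"grip":1}]'
python3 d.py B 0.0615
```

```text
clock: 4.25
tcp_pos: [0.4567, 0.1476, 0.1994]
eef_rot: [[-0.001, -0.945, 0.326], [-0.001, 0.326, 0.945], [-1.0, 0.001, -0.001]]
ft_force: [0.5, -0.3, -1.8]
grip_width: 0.0257
clock: 4.75
tcp_pos: [0.4551, -0.0124, 0.1995]
eef_rot: [[-0.001, -0.945, 0.326], [-0.0, 0.326, 0.945], [-1.0, 0.001, -0.001]]
ft_force: [1.2, -0.6, -1.4]
grip_width: 0.0256
clock: 5.38
tcp_pos: [0.4545, -0.0113, 0.0686]
eef_rot: [[-0.003, -0.945, 0.326], [-0.001, 0.326, 0.945], [-1.0, 0.003, -0.002]]
ft_force: [0.3, -0.4, -1.6]
grip_width: 0.0257
t 5.38 tcp [ 0.4545 -0.0113  0.0686] w 0.0257 F [ 0.3 -0.4 -1.6] 
q [-15.  25.  12. 125.  -9.  31.  75.] tilt xy of tool x [-0.0034 -0.0005] y [-0.945  0.326] delta [ 7.1 -1.4  0.7]
```

```bash
python3 -m creep '[{"linear":[3,0,0],"dr":[0,0,0],"grip":1},{"linear":[2,0,0],"dr":[0,0,0],"grip":1},{"linear":[1,0,0],"dr":[0,0,0],"grip":1},{"linear":[1,0,0],"dr":[0,0,0],"grip":1},{"linear":[0,0,0],"dr":[0,0,0],"grip":1}]'
```

```text
clock: 6.0
tcp_pos: [0.4559, -0.0111, 0.0635]
eef_rot: [[0.0, -0.945, 0.326], [0.0, 0.326, 0.945], [-1.0, -0.0, 0.0]]
ft_force: [-0.3, 0.1, -1.2]
grip_width: 0.0253
```

```bash
python3 -m creep '[{"linear":[1,0,0],"dr":[0,0,0],"grip":1},{"linear":[0,0,0],"dr":[0,0,0],"grip":1}]'; python3 -m creep '[{"linear":[1,0,0],"dr":[0,0,0],"grip":1},{"linear":[0,0,0],"dr":[0,0,0],"grip":1}]'; python3 -m creep '[{"linear":[1,0,0],"dr":[0,0,0],"grip":1},{"linear":[0,0,0],"dr":[0,0,0],"grip":1}]'
```

```text
clock: 6.25
tcp_pos: [0.4558, -0.0111, 0.0623]
eef_rot: [[-0.0, -0.945, 0.326], [0.0, 0.326, 0.945], [-1.0, 0.0, 0.0]]
ft_force: [0.9, -0.8, -1.3]
grip_width: 0.0259
clock: 6.5
tcp_pos: [0.4558, -0.0111, 0.0612]
eef_rot: [[-0.0, -0.945, 0.326], [0.0, 0.326, 0.945], [-1.0, 0.0, -0.0]]
ft_force: [-0.4, -0.2, -2.0]
grip_width: 0.0255
clock: 6.75
tcp_pos: [0.4558, -0.0111, 0.061]
eef_rot: [[0.0, -0.945, 0.326], [0.0, 0.326, 0.945], [-1.0, -0.0, 0.0]]
ft_force: [-4.6, -0.1, 14.5]
grip_width: 0.0254
```

Contact at z = 0.061, as predicted. Releasing and rising.

```bash
python3 -m creep '[{"linear":[-0.8,0,0],"dr":[0,0,0],"grip":1},{"linear":[0,0,0],"dr":[0,0,0],"grip":0},{"linear":[0,0,0],"dr":[0,0,0],"grip":-0.5},{"linear":[0,0,0],"dr":[0,0,0],"grip":-1},{"linear":[0,0,0],"dr":[0,0,0],"grip":-1}]'
python3 -m creep '[{"linear":[-10,0,0],"dr":[0,0,0],"grip":-1},{"linear":[-30,0,0],"dr":[0,0,0],"grip":-1},{"linear":[-40,0,0],"dr":[0,0,0],"grip":-1},{"linear":[-40,0,0],"dr":[0,0,0],"grip":-1},{"linear":[-20,0,0],"dr":[0,0,0],"grip":-1}]'
python3 d.py G 0.2
```

```text
clock: 7.38
tcp_pos: [0.4559, -0.0111, 0.0611]
eef_rot: [[0.0, -0.945, 0.326], [0.0, 0.326, 0.945], [-1.0, 0.0, 0.0]]
ft_force: [0.9, -0.6, -0.4]
grip_width: 0.0852
clock: 8.0
tcp_pos: [0.4565, -0.0112, 0.2039]
eef_rot: [[0.003, -0.945, 0.326], [0.001, 0.326, 0.945], [-1.0, -0.003, 0.002]]
ft_force: [0.4, 0.8, -0.4]
grip_width: 0.0854
t 8.0 tcp [ 0.4565 -0.0112  0.2039] w 0.0854 F [ 0.4  0.8 -0.4] 
q [-19.  12.  16. 117.  -4.  51.  70.] tilt xy of tool x [0.0032 0.0006] y [-0.945  0.326] delta [   4.4 -238.   -88.2]
```

```bash
for i in 1 2; do python3 -m creep '[{"linear":[0,-39.6,-14.7],"dr":[0,0,0],"grip":-1},{"linear":[0,-39.6,-14.7],"dr":[0,0,0],"grip":-1},{"linear":[0,-39.6,-14.7],"dr":[0,0,0],"grip":-1}]'; done
python3 -m creep '[{"linear":[0,0,0],"dr":[0,0,0],"grip":-1},{"linear":[0,0,0],"dr":[0,0,0],"grip":-1}]'
python3 d.py G 0.128; python3 -c "
from h import *
im=snap('wrist','w3.png')"; python3 wl.py w3.png o
```

```text
clock: 8.38
tcp_pos: [0.5547, -0.0922, 0.202]
eef_rot: [[0.001, -0.946, 0.325], [0.0, 0.325, 0.946], [-1.0, -0.001, 0.0]]
ft_force: [0.9, 0.3, -0.5]
grip_width: 0.0855
clock: 8.75
tcp_pos: [0.6526, -0.1727, 0.2018]
eef_rot: [[0.0, -0.945, 0.326], [0.0, 0.326, 0.945], [-1.0, -0.0, 0.0]]
ft_force: [0.3, 0.1, 0.2]
grip_width: 0.0852
clock: 9.0
tcp_pos: [0.6512, -0.1715, 0.2012]
eef_rot: [[-0.001, -0.945, 0.326], [0.0, 0.326, 0.945], [-1.0, 0.001, 0.0]]
ft_force: [0.4, 0.3, -0.2]
grip_width: 0.0852
t 9.0 tcp [ 0.6512 -0.1715  0.2012] w 0.0852 F [ 0.4  0.3 -0.2] 
q [ -1.  32.  18.  87. -11.  62.  90.] tilt xy of tool x [-0.0008  0.0005] y [-0.945  0.326] delta [73.2 -1.8 -0.1]
[255.8 196.2] [116.9 124.4] xy [ 0.6528 -0.1722  0.096 ]
```

View pics/w3.png

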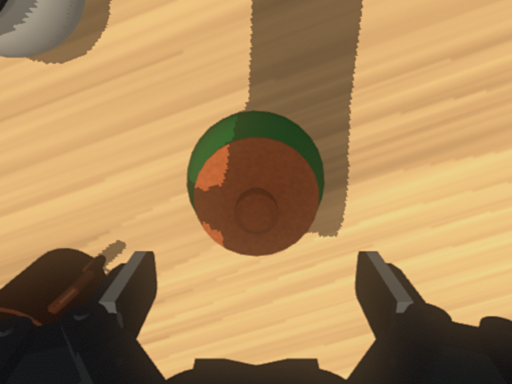

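The terracotta lid is centred at (256,196), and both views agree exactly on (0.6528, −0.1722). Grasping.

```bash
python3 -m creep '[{"linear":[25,-1.7,0],"dr":[0,0,0],"grip":-1},{"linear":[25,0,0],"dr":[0,0,0],"grip":-1},{"linear":[16,0,0],"dr":[0,0,0],"grip":-1},{"linear":[7,0,0],"dr":[0,0,0],"grip":-1},{"linear":[0,0,0],"dr":[0,0,0],"grip":-0.3}]' 40
python3 -m creep '[{"linear":[0,0,0],"dr":[0,0,0],"grip":0.1},{"linear":[0,0,0],"dr":[0,0,0],"grip":0.3},{"linear":[0,0,0],"dr":[0,0,0],"grip":1},{"linear":[0,0,0],"dr":[0,0,0],"grip":1},{"linear":[0,0,0],"dr":[0,0,0],"grip":1}]'; python3 d.py G 0.128
python3 -m creep '[{"linear":[-6,0,0],"dr":[0,0,0],"grip":1},{"linear":[-12,0,0],"dr":[0,0,0],"grip":1},{"linear":[-20,0,0],"dr":[0,0,0],"grip":1},{"linear":[-25,0,0],"dr":[0,0,0],"grip":1},{"linear":[-11,0,0],"dr":[0,0,0],"grip":1}]' 
python3 -m creep '[{"linear":[0,0,0],"dr":[0,0,0],"grip":1}]';python3 d.py T 0.2
```

```text
clock: 9.68
tcp_pos: [0.6533, -0.1723, 0.1283]
eef_rot: [[-0.0, -0.945, 0.326], [0.0, 0.326, 0.945], [-1.0, 0.0, 0.0]]
ft_force: [0.8, 0.3, -0.1]
grip_width: 0.0696
clock: 10.3
tcp_pos: [0.6538, -0.1725, 0.129]
eef_rot: [[0.001, -0.945, 0.326], [-0.0, 0.326, 0.945], [-1.0, -0.001, 0.0]]
ft_force: [-0.3, 1.0, 6.0]
grip_width: 0.0257
t 10.3 tcp [ 0.6538 -0.1725  0.129 ] w 0.0257 F [-0.3  1.   6. ] 
q [ -0.  36.  17.  91. -12.  54.  92.] tilt xy of tool x [ 0.0014 -0.0001] y [-0.945  0.326] delta [ 1.   1.1 -0. ]
clock: 10.92
tcp_pos: [0.654, -0.1728, 0.2042]
eef_rot: [[0.002, -0.945, 0.326], [-0.001, 0.326, 0.945], [-1.0, -0.002, 0.0]]
ft_force: [0.0, 1.0, -1.8]
grip_width: 0.0257
clock: 11.05
tcp_pos: [0.6537, -0.1726, 0.2029]
eef_rot: [[0.002, -0.945, 0.326], [-0.0, 0.326, 0.945], [-1.0, -0.001, 0.0]]
ft_force: [0.3, -0.9, -1.9]
grip_width: 0.0257
t 11.05 tcp [ 0.6537 -0.1726  0.2029] w 0.0257 F [ 0.3 -0.9 -1.9] 
q [ -1.  32.  18.  87. -11.  63.  90.] tilt xy of tool x [ 0.0015 -0.0002] y [-0.945  0.326] delta [  2.5 341.4 391. ]
```

```bash
for i in 1 2 3; do python3 -m creep '[{"linear":[0,28.4,32.6],"dr":[0,0,0],"grip":1},{"linear":[0,28.4,32.6],"dr":[0,0,0],"grip":1},{"linear":[0,28.4,32.6],"dr":[0,0,0],"grip":1},{"linear":[0,28.4,32.6],"dr":[0,0,0],"grip":1}]' | tail -5 | head -2; done
python3 -m creep '[{"linear":[0,0,0],"dr":[0,0,0],"grip":1},{"linear":[0,0,0],"dr":[0,0,0],"grip":1}]'; python3 d.py .4587 .3096 .129; python3 -c "
from h import *
im=snap('top','t3.png'); cv2.imwrite('pics/t3c.png',cv2.resize(im['color'][110:270,110:340],(690,480)))"
```

```text
clock: 11.55
tcp_pos: [0.5872, -0.0108, 0.201]
clock: 12.05
tcp_pos: [0.5222, 0.1492, 0.2012]
clock: 12.55
tcp_pos: [0.4574, 0.3093, 0.2012]
clock: 12.8
tcp_pos: [0.4584, 0.3077, 0.2013]
eef_rot: [[-0.001, -0.945, 0.326], [-0.001, 0.326, 0.945], [-1.0, 0.0, -0.002]]
ft_force: [-0.2, -1.5, -1.2]
grip_width: 0.0259
t 12.8 tcp [0.4584 0.3077 0.2013] w 0.0259 F [-0.2 -1.5 -1.2] 
q [-49.  21.  12. 105.  -5.  55.  37.] tilt xy of tool x [-0.0008 -0.0013] y [-0.945  0.326] delta [72.3  0.3  2. ]
```

View pics/t3c.png

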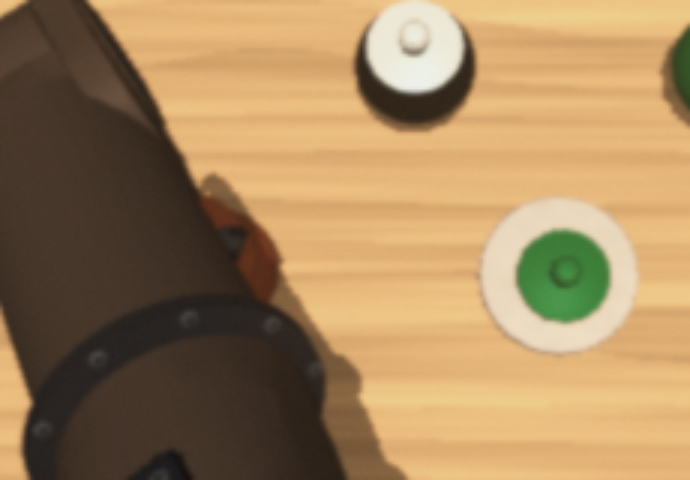

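The green lid stands level near the middle of the bat, at crop (563,275). The terracotta jar is hidden by the arm. Next I lower the terracotta lid: 60 mm first, then small steps.

```bash
python3 -m creep '[{"linear":[20,0,2],"dr":[0,0,0],"grip":1},{"linear":[20,0,0],"dr":[0,0,0],"grip":1},{"linear":[12,0,0],"dr":[0,0,0],"grip":1},{"linear":[6,0,0],"dr":[0,0,0],"grip":1},{"linear":[3,0,0],"dr":[0,0,0],"grip":1}]'
python3 -m creep '[{"linear":[3,0,0],"dr":[0,0,0],"grip":1},{"linear":[2,0,0],"dr":[0,0,0],"grip":1},{"linear":[2,0,0],"dr":[0,0,0],"grip":1},{"linear":[1.5,0,0],"dr":[0,0,0],"grip":1},{"linear":[0,0,0],"dr":[0,0,0],"grip":1}]'
python3 -m creep '[{"linear":[1,0,0],"dr":[0,0,0],"grip":1},{"linear":[0,0,0],"dr":[0,0,0],"grip":1}]'
```

```text
clock: 13.48
tcp_pos: [0.4595, 0.3101, 0.1411]
eef_rot: [[0.0, -0.945, 0.326], [0.0, 0.326, 0.945], [-1.0, -0.0, 0.0]]
ft_force: [1.3, -0.3, -2.0]
grip_width: 0.0258
clock: 14.1
tcp_pos: [0.4592, 0.3103, 0.1325]
eef_rot: [[-0.0, -0.945, 0.326], [-0.0, 0.326, 0.945], [-1.0, 0.0, -0.0]]
ft_force: [0.8, -0.1, -1.4]
grip_width: 0.0256
clock: 14.35
tcp_pos: [0.4592, 0.3103, 0.1316]
eef_rot: [[-0.0, -0.945, 0.326], [-0.0, 0.326, 0.945], [-1.0, -0.0, -0.0]]
ft_force: [-0.4, 0.4, -1.1]
grip_width: 0.026
```

Already below the rim with no contact, so the flange is in the mouth; 2.5 mm remain.

```bash
python3 -m creep '[{"linear":[1,0,0],"dr":[0,0,0],"grip":1},{"linear":[0.8,0,0],"dr":[0,0,0],"grip":1},{"linear":[0,0,0],"dr":[0,0,0],"grip":1}]'|grep -E 'tcp|ft'
python3 -m creep '[{"linear":[0.7,0,0],"dr":[0,0,0],"grip":1},{"linear":[0,0,0],"dr":[0,0,0],"grip":1}]'|grep -E 'tcp|ft'
```

```text
tcp_pos: [0.4592, 0.3103, 0.1297]
ft_force: [0.6, 0.7, -0.5]
tcp_pos: [0.4592, 0.3103, 0.1291]
ft_force: [-0.0, 0.4, -1.0]
```

```bash
python3 -m creep '[{"linear":[0.5,0,0],"dr":[0,0,0],"grip":1},{"linear":[0,0,0],"dr":[0,0,0],"grip":1}]'|grep -E 'tcp|ft'
python3 -m creep '[{"linear":[0.5,0,0],"dr":[0,0,0],"grip":1},{"linear":[0,0,0],"dr":[0,0,0],"grip":1}]'|grep -E 'tcp|ft'
```

```text
tcp_pos: [0.4593, 0.3103, 0.1289]
ft_force: [-1.6, -1.0, 3.9]
tcp_pos: [0.4594, 0.3104, 0.1289]
ft_force: [-3.3, -1.7, 10.0]
```

Seated at z = 0.1289 with 10 N contact. Releasing, rising, then going to the bat.

```bash
python3 -m creep '[{"linear":[-0.7,0,0],"dr":[0,0,0],"grip":1},{"linear":[0,0,0],"dr":[0,0,0],"grip":0},{"linear":[0,0,0],"dr":[0,0,0],"grip":-0.5},{"linear":[0,0,0],"dr":[0,0,0],"grip":-1},{"linear":[0,0,0],"dr":[0,0,0],"grip":-1}]'|grep -E 'tcp|ft'
python3 -m creep '[{"linear":[-10,0,0],"dr":[0,0,0],"grip":-1},{"linear":[-25,0,0],"dr":[0,0,0],"grip":-1},{"linear":[-25,0,0],"dr":[0,0,0],"grip":-1},{"linear":[-12,0,0],"dr":[0,0,0],"grip":-1},{"linear":[0,0,0],"dr":[0,0,0],"grip":-1}]'|grep -E 'tcp|ft'
python3 d.py .4558 -.0111 .063;python3 -c "
from h import *
im=snap('wrist','w4.png')"; python3 wl.py w4.png o
```

```text
tcp_pos: [0.4592, 0.3103, 0.1287]
ft_force: [0.1, -1.0, 0.7]
tcp_pos: [0.4596, 0.3106, 0.2016]
ft_force: [1.2, 0.9, -0.3]
t 16.73 tcp [0.4596 0.3106 0.2016] w 0.0853 F [ 1.2  0.9 -0.3] 
q [-49.  21.  12. 105.  -5.  55.  37.] tilt xy of tool x [0.0013 0.0012] y [-0.945  0.326] delta [ 138.2 -101.1 -305.6]
[253.6 177.3] [136.9 146.9] xy [0.4479 0.313  0.096 ]
```

View pics/w4.png

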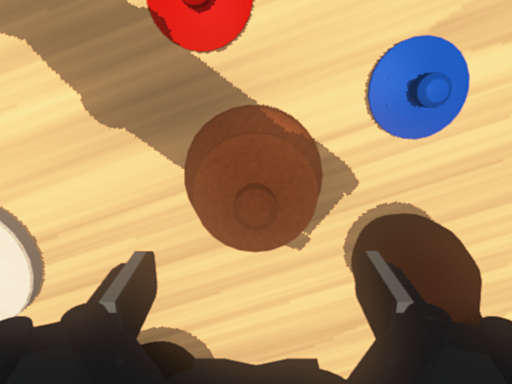

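The terracotta lid lies level and centred on the terracotta jar, with the disc about (255,192). Now the green lid from the bat goes to the green jar.

```bash
for i in 1 2; do python3 -m creep '[{"linear":[0,-12.6,-38.2],"dr":[0,0,0],"grip":-1},{"linear":[0,-12.6,-38.2],"dr":[0,0,0],"grip":-1},{"linear":[0,-12.6,-38.2],"dr":[0,0,0],"grip":-1},{"linear":[0,-12.6,-38.2],"dr":[0,0,0],"grip":-1}]'|grep tcp; done
python3 -m creep '[{"linear":[20,0,0],"dr":[0,0,0],"grip":-1},{"linear":[30,0,0],"dr":[0,0,0],"grip":-1},{"linear":[30,0,0],"dr":[0,0,0],"grip":-1},{"linear":[15,0,0],"dr":[0,0,0],"grip":-1},{"linear":[0,0,0],"dr":[0,0,0],"grip":-1}]'|grep tcp
python3 d.py .4558 -.0111 .063
```

```text
tcp_pos: [0.4564, 0.1479, 0.1998]
tcp_pos: [0.4542, -0.0127, 0.1999]
tcp_pos: [0.4535, -0.0116, 0.1043]
t 18.4 tcp [ 0.4535 -0.0116  0.1043] w 0.085 F [ 0.4 -1.  -0. ] 
q [-19.  21.  18. 124. -10.  37.  77.] tilt xy of tool x [-0.0038 -0.0007] y [-0.945  0.326] delta [41.3 -2.1  1.3]
```

```bash
python3 -m creep '[{"linear":[22,-1,0.6],"dr":[0,0,0],"grip":-1},{"linear":[14,0,0],"dr":[0,0,0],"grip":-1},{"linear":[5,0,0],"dr":[0,0,0],"grip":-1},{"linear":[0,0,0],"dr":[0,0,0],"grip":-1},{"linear":[0,0,0],"dr":[0,0,0],"grip":-0.3}]' 40|grep -E 'tcp|ft'
python3 -m creep '[{"linear":[0,0,0],"dr":[0,0,0],"grip":0.1},{"linear":[0,0,0],"dr":[0,0,0],"grip":0.3},{"linear":[0,0,0],"dr":[0,0,0],"grip":1},{"linear":[0,0,0],"dr":[0,0,0],"grip":1},{"linear":[0,0,0],"dr":[0,0,0],"grip":1}]'|grep -E 'tcp|ft|wid'
python3 -m creep '[{"linear":[-8,0,0],"dr":[0,0,0],"grip":1},{"linear":[-20,0,0],"dr":[0,0,0],"grip":1},{"linear":[-40,0,0],"dr":[0,0,0],"grip":1},{"linear":[-40,0,0],"dr":[0,0,0],"grip":1},{"linear":[-29,0,0],"dr":[0,0,0],"grip":1}]' |grep -E 'tcp|ft|wid'
python3 -m creep '[{"linear":[0,0,0],"dr":[0,0,0],"grip":1}]'|grep -E 'wid';python3 d.py G 0.2
```

```text
tcp_pos: [0.4565, -0.0112, 0.0653]
ft_force: [-0.9, 0.7, -0.2]
tcp_pos: [0.4563, -0.0112, 0.0652]
ft_force: [-1.2, 0.4, 6.7]
grip_width: 0.0255
tcp_pos: [0.4562, -0.0113, 0.2038]
ft_force: [1.1, 1.0, -2.4]
grip_width: 0.0258
grip_width: 0.0252
t 20.4 tcp [ 0.4573 -0.0112  0.2039] w 0.0252 F [ 0.3 -0.9 -1.6] 
q [-23.  12.  21. 118.  -6.  51.  72.] tilt xy of tool x [0.0043 0.0009] y [-0.945  0.326] delta [   4.6 -237.3  -88.5]
```

```bash
for i in 1 2; do python3 -m creep '[{"linear":[0,-39.6,-14.7],"dr":[0,0,0],"grip":1},{"linear":[0,-39.6,-14.7],"dr":[0,0,0],"grip":1},{"linear":[0,-39.6,-14.7],"dr":[0,0,0],"grip":1}]'|grep tcp; done
python3 -m creep '[{"linear":[10,0,0],"dr":[0,0,0],"grip":1},{"linear":[10,0,0],"dr":[0,0,0],"grip":1},{"linear":[5,0,0],"dr":[0,0,0],"grip":1},{"linear":[0,0,0],"dr":[0,0,0],"grip":1}]'|grep tcp
python3 d.py .6534 -.1724 0.1312; python3 -c "
from h import *
im=snap('wrist','w5.png');im=snap('side','s5.png'); cv2.imwrite('pics/s5c.png',cv2.resize(im['color'][130:330,230:480],(750,600)))"
```

```text
tcp_pos: [0.5542, -0.0922, 0.2005]
tcp_pos: [0.6522, -0.1726, 0.1999]
tcp_pos: [0.6514, -0.1711, 0.1763]
t 21.65 tcp [ 0.6514 -0.1711  0.1763] w 0.0252 F [-0.2  0.5 -1.1] 
q [ -4.  34.  22.  89. -14.  60.  93.] tilt xy of tool x [-0.0011  0.0007] y [-0.946  0.325] delta [45.1 -2.4 -0.6]
```

View pics/s5c.png

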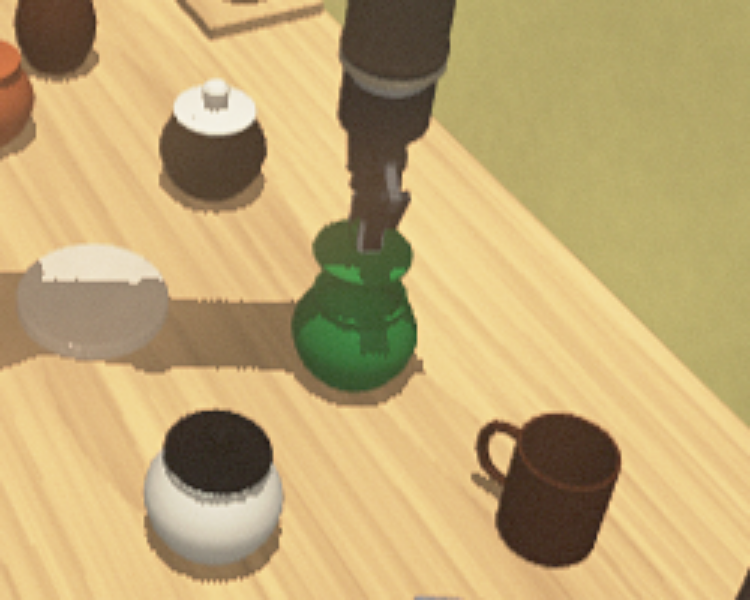

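The green lid is held level over the open green jar. The black top of the white jar is about 90 mm across at the belly scale, so it is indeed a lid, its knob invisible black on black. Lowering.

```bash
python3 -m creep '[{"linear":[15,-2,-0.6],"dr":[0,0,0],"grip":1},{"linear":[10,0,0],"dr":[0,0,0],"grip":1},{"linear":[5,0,0],"dr":[0,0,0],"grip":1},{"linear":[3,0,0],"dr":[0,0,0],"grip":1},{"linear":[2,0,0],"dr":[0,0,0],"grip":1}]'|grep -E 'tcp|ft'
python3 -m creep '[{"linear":[2,0,0],"dr":[0,0,0],"grip":1},{"linear":[2,0,0],"dr":[0,0,0],"grip":1},{"linear":[2,0,0],"dr":[0,0,0],"grip":1},{"linear":[1,0,0],"dr":[0,0,0],"grip":1},{"linear":[0,0,0],"dr":[0,0,0],"grip":1}]'|grep -E 'tcp|ft'
python3 -m creep '[{"linear":[1,0,0],"dr":[0,0,0],"grip":1},{"linear":[0,0,0],"dr":[0,0,0],"grip":1}]'|grep -E 'tcp|ft'
```

```text
tcp_pos: [0.6538, -0.1733, 0.1418]
ft_force: [0.3, 0.1, -1.0]
tcp_pos: [0.6537, -0.1732, 0.1348]
ft_force: [0.0, 1.0, -2.0]
tcp_pos: [0.6537, -0.1732, 0.1337]
ft_force: [0.1, -0.1, -2.6]
```

```bash
python3 -m creep '[{"linear":[1,0,0],"dr":[0,0,0],"grip":1},{"linear":[0.8,0,0],"dr":[0,0,0],"grip":1},{"linear":[0,0,0],"dr":[0,0,0],"grip":1}]'|grep -E 'tcp|ft'
python3 -m creep '[{"linear":[0.6,0,0],"dr":[0,0,0],"grip":1},{"linear":[0,0,0],"dr":[0,0,0],"grip":1}]'|grep -E 'tcp|ft'
python3 -m creep '[{"linear":[0.6,0,0],"dr":[0,0,0],"grip":1},{"linear":[0,0,0],"dr":[0,0,0],"grip":1}]'|grep -E 'tcp|ft'
```

```text
tcp_pos: [0.6536, -0.1732, 0.1319]
ft_force: [0.5, -0.0, -1.7]
tcp_pos: [0.6538, -0.1732, 0.1314]
ft_force: [0.4, 0.1, -0.7]
tcp_pos: [0.6538, -0.1733, 0.1314]
ft_force: [-2.0, 1.4, 5.3]
```

Seated at 0.1314, where 0.1312 was predicted. Release, rise, and go above the white jar.

```bash
python3 -m creep '[{"linear":[-0.5,0,0],"dr":[0,0,0],"grip":1},{"linear":[0,0,0],"dr":[0,0,0],"grip":0},{"linear":[0,0,0],"dr":[0,0,0],"grip":-0.5},{"linear":[0,0,0],"dr":[0,0,0],"grip":-1},{"linear":[0,0,0],"dr":[0,0,0],"grip":-1}]'|grep -E 'tcp|ft'
python3 -m creep '[{"linear":[-10,0,0],"dr":[0,0,0],"grip":-1},{"linear":[-25,0,0],"dr":[0,0,0],"grip":-1},{"linear":[-22,0,0],"dr":[0,0,0],"grip":-1},{"linear":[-12,0,0],"dr":[0,0,0],"grip":-1},{"linear":[0,0,0],"dr":[0,0,0],"grip":-1}]'|grep -E 'tcp|ft'
python3 -c "
from h import *
im=snap('wrist','w6.png')"; python3 wl.py w6.png g; python3 d.py W .2
```

```text
tcp_pos: [0.6537, -0.1732, 0.1312]
ft_force: [-1.2, -0.2, 0.0]
tcp_pos: [0.6542, -0.1734, 0.2013]
ft_force: [0.4, 0.1, -1.1]
[257.8 173.2] [130.9 137.8] xy [ 0.6406 -0.1674  0.096 ]
t 25.43 tcp [ 0.6537 -0.1731  0.2003] w 0.0854 F [-0.4  0.1 -0.4] 
q [ -4.  33.  23.  87. -14.  63.  93.] tilt xy of tool x [0.0002 0.0001] y [-0.945  0.326] delta [   0.2  153.9 -181. ]
```

View pics/w6.png

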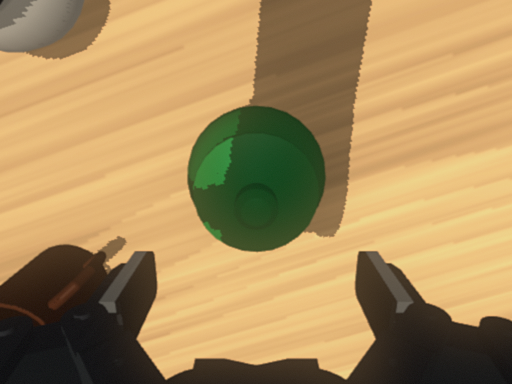

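The green lid lies level and centred on the green jar, with its knob at (257,206). On to the white jar's black lid.

```bash
for i in 1 2; do python3 -m creep '[{"linear":[0,25.7,-30.2],"dr":[0,0,0],"grip":-1},{"linear":[0,25.7,-30.2],"dr":[0,0,0],"grip":-1},{"linear":[0,25.7,-30.2],"dr":[0,0,0],"grip":-1}]'|grep tcp; done
python3 -m creep '[{"linear":[0,0,0],"dr":[0,0,0],"grip":-1},{"linear":[0,0,0],"dr":[0,0,0],"grip":-1}]'|grep tcp
python3 -c "
from h import *
im=snap('wrist','w7.png'); cv2.imwrite('pics/w7b.png',cv2.convertScaleAbs(im['color'],alpha=2.5))"; python3 wl.py w7.png k; python3 d.py W .129
```

```text
tcp_pos: [0.5496, -0.2341, 0.1991]
tcp_pos: [0.4472, -0.2945, 0.1994]
tcp_pos: [0.4491, -0.2938, 0.1998]
t 26.48 tcp [ 0.4495 -0.2935  0.1998] w 0.0853 F [0.2 0.5 0.6] 
q [  8.  20.  25. 108. -11.  54. 109.] tilt xy of tool x [-0.0003  0.0006] y [-0.946  0.325] delta [70.8  0.1 -0.7]Traceback (most recent call last):
  File "wl.py", line 9, in <module>
    i=min((i for i in range(1,n) if s[i,4]>4000),key=lambda i:np.hypot(*(ce[i]-(257,200))))
ValueError: min() iterable argument is empty
```

View pics/w7b.png

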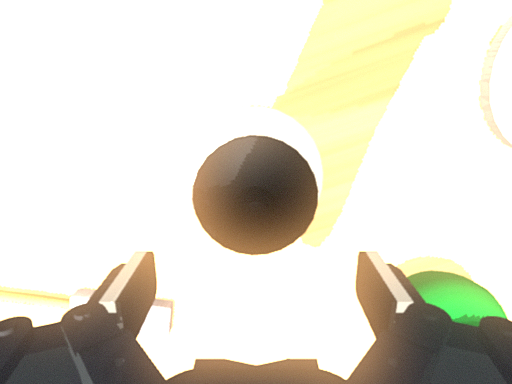

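The black lid's disc spans x 193–318 and y 136–254, the same place in view as the terracotta lid had before its good grasp. Grasping and taking it to the bat.

```bash
python3 -m creep '[{"linear":[25,0,0],"dr":[0,0,0],"grip":-1},{"linear":[25,0,0],"dr":[0,0,0],"grip":-1},{"linear":[14,0,0],"dr":[0,0,0],"grip":-1},{"linear":[7,0,0],"dr":[0,0,0],"grip":-1},{"linear":[0,0,0],"dr":[0,0,0],"grip":-0.3}]' 40|grep -E 'tcp|ft'
python3 -m creep '[{"linear":[0,0,0],"dr":[0,0,0],"grip":0.1},{"linear":[0,0,0],"dr":[0,0,0],"grip":0.3},{"linear":[0,0,0],"dr":[0,0,0],"grip":1},{"linear":[0,0,0],"dr":[0,0,0],"grip":1},{"linear":[0,0,0],"dr":[0,0,0],"grip":1}]'|grep -E 'tcp|ft|wid'
python3 -m creep '[{"linear":[-6,0,0],"dr":[0,0,0],"grip":1},{"linear":[-12,0,0],"dr":[0,0,0],"grip":1},{"linear":[-20,0,0],"dr":[0,0,0],"grip":1},{"linear":[-25,0,0],"dr":[0,0,0],"grip":1},{"linear":[-9,0,0],"dr":[0,0,0],"grip":1}]' |grep -E 'tcp|ft|wid'
python3 -m creep '[{"linear":[0,0,0],"dr":[0,0,0],"grip":1}]'|grep -E 'wid|ft';python3 d.py B 0.2
```

```text
tcp_pos: [0.4491, -0.2941, 0.1292]
ft_force: [-0.6, -0.0, -0.1]
tcp_pos: [0.4492, -0.2945, 0.1301]
ft_force: [-1.7, 1.5, 5.3]
grip_width: 0.0254
tcp_pos: [0.4495, -0.2948, 0.2032]
ft_force: [0.4, 0.2, -2.1]
grip_width: 0.0257
ft_force: [0.7, 0.3, -1.7]
grip_width: 0.0259
t 28.48 tcp [ 0.4492 -0.2943  0.2018] w 0.0259 F [ 0.7  0.3 -1.7] 
q [  8.  20.  25. 108. -11.  54. 109.] tilt xy of tool x [ 0.0013 -0.0003] y [-0.945  0.326] delta [  1.7  85.8 270.1]
```

```bash
for i in 1 2; do python3 -m creep '[{"linear":[0,10.7,33.7],"dr":[0,0,0],"grip":1},{"linear":[0,10.7,33.7],"dr":[0,0,0],"grip":1},{"linear":[0,10.7,33.7],"dr":[0,0,0],"grip":1},{"linear":[0,10.7,33.7],"dr":[0,0,0],"grip":1}]'|grep tcp; done
python3 -m creep '[{"linear":[25,0,0],"dr":[0,0,0],"grip":1},{"linear":[35,0,0],"dr":[0,0,0],"grip":1},{"linear":[35,0,0],"dr":[0,0,0],"grip":1},{"linear":[25,0,0],"dr":[0,0,0],"grip":1},{"linear":[7,0,0],"dr":[0,0,0],"grip":1}]'|grep tcp
python3 -m creep '[{"linear":[2,0,0],"dr":[0,0,0],"grip":1},{"linear":[2,0,0],"dr":[0,0,0],"grip":1},{"linear":[1,0,0],"dr":[0,0,0],"grip":1},{"linear":[0,0,0],"dr":[0,0,0],"grip":1},{"linear":[0,0,0],"dr":[0,0,0],"grip":1}]'|grep -E 'tcp|ft'
```

```text
tcp_pos: [0.4517, -0.1516, 0.2004]
tcp_pos: [0.4551, -0.0103, 0.2005]
tcp_pos: [0.4542, -0.0117, 0.0725]
tcp_pos: [0.456, -0.0115, 0.0696]
ft_force: [0.8, -0.0, -1.4]
```

```bash
python3 -m creep '[{"linear":[2,0,0],"dr":[0,0,0],"grip":1},{"linear":[1.5,0,0],"dr":[0,0,0],"grip":1},{"linear":[0.7,0,0],"dr":[0,0,0],"grip":1},{"linear":[0,0,0],"dr":[0,0,0],"grip":1}]'|grep -E 'tcp|ft'
python3 -m creep '[{"linear":[0.8,0,0],"dr":[0,0,0],"grip":1},{"linear":[0,0,0],"dr":[0,0,0],"grip":1}]'|grep -E 'tcp|ft'
python3 -m creep '[{"linear":[0.7,0,0],"dr":[0,0,0],"grip":1},{"linear":[0,0,0],"dr":[0,0,0],"grip":1}]'|grep -E 'tcp|ft'
```

```text
tcp_pos: [0.4557, -0.0115, 0.065]
ft_force: [0.6, 0.1, -1.2]
tcp_pos: [0.4558, -0.0115, 0.0643]
ft_force: [0.3, -0.8, -1.3]
tcp_pos: [0.4558, -0.0115, 0.064]
ft_force: [-3.1, -0.4, 7.8]
```

Contact at 0.064 as predicted. Release, rise, and go to the black jar's white lid.

```bash
python3 -m creep '[{"linear":[-0.5,0,0],"dr":[0,0,0],"grip":1},{"linear":[0,0,0],"dr":[0,0,0],"grip":0},{"linear":[0,0,0],"dr":[0,0,0],"grip":-0.5},{"linear":[0,0,0],"dr":[0,0,0],"grip":-1},{"linear":[0,0,0],"dr":[0,0,0],"grip":-1}]'|grep -E 'tcp|ft'
python3 -m creep '[{"linear":[-10,0,0],"dr":[0,0,0],"grip":-1},{"linear":[-30,0,0],"dr":[0,0,0],"grip":-1},{"linear":[-40,0,0],"dr":[0,0,0],"grip":-1},{"linear":[-40,0,0],"dr":[0,0,0],"grip":-1},{"linear":[-16,0,0],"dr":[0,0,0],"grip":-1}]'|grep tcp
python3 -m creep '[{"linear":[0,0,0],"dr":[0,0,0],"grip":-1}]'|grep tcp
python3 d.py K 0.2
```

```text
tcp_pos: [0.4558, -0.0115, 0.0641]
ft_force: [0.3, 0.2, 0.1]
tcp_pos: [0.4567, -0.0116, 0.203]
tcp_pos: [0.4565, -0.0115, 0.2017]
t 33.1 tcp [ 0.4565 -0.0115  0.2017] w 0.0853 F [ 0.2 -0.8  0.6] 
q [-22.  12.  20. 118.  -5.  51.  72.] tilt xy of tool x [0.0032 0.0008] y [-0.945  0.326] delta [   2.4 -142.   194.9]
```

```bash
for i in 1 2; do python3 -m creep '[{"linear":[0,-23.7,32.5],"dr":[0,0,0],"grip":-1},{"linear":[0,-23.7,32.5],"dr":[0,0,0],"grip":-1},{"linear":[0,-23.7,32.5],"dr":[0,0,0],"grip":-1}]'|grep tcp; done
python3 -m creep '[{"linear":[0,0,0],"dr":[0,0,0],"grip":-1},{"linear":[0,0,0],"dr":[0,0,0],"grip":-1}]'|grep tcp
python3 -c "
from h import *
im=snap('wrist','w8.png'); im=snap('top','t8.png')"; python3 wl.py w8.png w; python3 d.py K .129
```

```text
tcp_pos: [0.5551, 0.0581, 0.1991]
tcp_pos: [0.6542, 0.1271, 0.1986]
tcp_pos: [0.6529, 0.1257, 0.1988]
[258.8 197.1] [118.1 125.5] xy [0.6548 0.1269 0.096 ]
t 34.2 tcp [0.6529 0.1254 0.1997] w 0.0856 F [ 0.3 -0.6 -0.2] 
q [-27.  31.  18.  89. -10.  62.  64.] tilt xy of tool x [-0.0011 -0.0006] y [-0.945  0.327] delta [70.7 -1.   1.6]
```

View pics/w8.png

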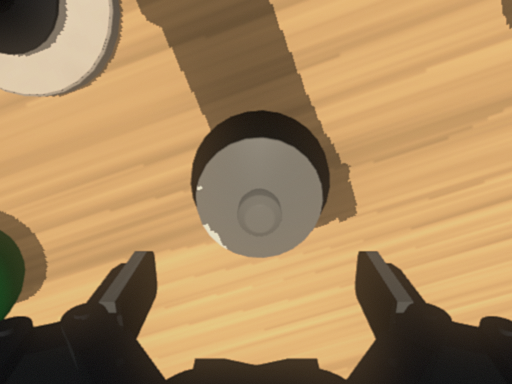

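White lid centred at (259,197), measured (0.6548, 0.1269), which agrees with the top view. Grasp and lift.

```bash
python3 -m creep '[{"linear":[25,-1.2,1.5],"dr":[0,0,0],"grip":-1},{"linear":[25,0,0],"dr":[0,0,0],"grip":-1},{"linear":[14,0,0],"dr":[0,0,0],"grip":-1},{"linear":[6,0,0],"dr":[0,0,0],"grip":-1},{"linear":[0,0,0],"dr":[0,0,0],"grip":-0.3}]' 40|grep -E 'tcp|ft'
python3 -m creep '[{"linear":[0,0,0],"dr":[0,0,0],"grip":0.1},{"linear":[0,0,0],"dr":[0,0,0],"grip":0.3},{"linear":[0,0,0],"dr":[0,0,0],"grip":1},{"linear":[0,0,0],"dr":[0,0,0],"grip":1},{"linear":[0,0,0],"dr":[0,0,0],"grip":1}]'|grep -E 'tcp|ft|wid'
python3 -m creep '[{"linear":[-6,0,0],"dr":[0,0,0],"grip":1},{"linear":[-12,0,0],"dr":[0,0,0],"grip":1},{"linear":[-20,0,0],"dr":[0,0,0],"grip":1},{"linear":[-25,0,0],"dr":[0,0,0],"grip":1},{"linear":[-9,0,0],"dr":[0,0,0],"grip":1}]' |grep -E 'tcp|ft|wid'
python3 -m creep '[{"linear":[0,0,0],"dr":[0,0,0],"grip":1}]'|grep -E 'wid|ft';python3 d.py .4492 -.2943 0.2
```

```text
tcp_pos: [0.6554, 0.1274, 0.1304]
ft_force: [0.5, 0.3, 0.2]
tcp_pos: [0.6558, 0.1276, 0.131]
ft_force: [-0.5, 0.4, 6.8]
grip_width: 0.0256
tcp_pos: [0.6563, 0.1276, 0.2043]
ft_force: [0.0, -0.3, -1.4]
grip_width: 0.0259
ft_force: [-0.8, -0.1, -2.3]
grip_width: 0.0257
t 36.2 tcp [0.6556 0.1276 0.2027] w 0.0257 F [-0.8 -0.1 -2.3] 
q [-27.  32.  18.  88. -10.  62.  64.] tilt xy of tool x [0.0011 0.0004] y [-0.945  0.326] delta [   2.3   57.7 -466.1]
```

```bash
for i in 1 2 3; do python3 -m creep '[{"linear":[0,4.8,-38.8],"dr":[0,0,0],"grip":1},{"linear":[0,4.8,-38.8],"dr":[0,0,0],"grip":1},{"linear":[0,4.8,-38.8],"dr":[0,0,0],"grip":1},{"linear":[0,4.8,-38.8],"dr":[0,0,0],"grip":1}]'|grep tcp; done
python3 -m creep '[{"linear":[10,0,0],"dr":[0,0,0],"grip":1},{"linear":[10,0,0],"dr":[0,0,0],"grip":1},{"linear":[5,0,0],"dr":[0,0,0],"grip":1},{"linear":[0,0,0],"dr":[0,0,0],"grip":1}]'|grep -E 'tcp|wid'
python3 d.py .4492 -.2943 0.131
```

```text
tcp_pos: [0.5854, -0.014, 0.201]
tcp_pos: [0.5167, -0.1543, 0.2012]
tcp_pos: [0.4481, -0.2946, 0.2012]
tcp_pos: [0.4494, -0.2928, 0.1764]
grip_width: 0.0255
t 38.2 tcp [ 0.4494 -0.2928  0.1764] w 0.0255 F [-0.8 -0.1 -1.3] 
q [ 10.  22.  23. 109. -11.  51. 109.] tilt xy of tool x [-0.0011  0.0008] y [-0.946  0.324] delta [45.4 -0.3 -1.5]
```

```bash
python3 -m creep '[{"linear":[15,0,-1],"dr":[0,0,0],"grip":1},{"linear":[10,0,0],"dr":[0,0,0],"grip":1},{"linear":[5,0,0],"dr":[0,0,0],"grip":1},{"linear":[3,0,0],"dr":[0,0,0],"grip":1},{"linear":[2,0,0],"dr":[0,0,0],"grip":1}]'|grep -E 'tcp|ft'
python3 -m creep '[{"linear":[2,0,0],"dr":[0,0,0],"grip":1},{"linear":[2,0,0],"dr":[0,0,0],"grip":1},{"linear":[2,0,0],"dr":[0,0,0],"grip":1},{"linear":[1,0,0],"dr":[0,0,0],"grip":1},{"linear":[0,0,0],"dr":[0,0,0],"grip":1}]'|grep -E 'tcp|ft'
python3 -m creep '[{"linear":[1,0,0],"dr":[0,0,0],"grip":1},{"linear":[0,0,0],"dr":[0,0,0],"grip":1}]'|grep -E 'tcp|ft'
```

```text
tcp_pos: [0.449, -0.2949, 0.142]
ft_force: [0.0, 0.4, -1.3]
tcp_pos: [0.4489, -0.2948, 0.135]
ft_force: [-0.2, 0.3, -1.2]
tcp_pos: [0.4489, -0.2948, 0.1341]
ft_force: [-0.0, -1.1, -2.3]
```

```bash
python3 -m creep '[{"linear":[1,0,0],"dr":[0,0,0],"grip":1},{"linear":[1,0,0],"dr":[0,0,0],"grip":1},{"linear":[0,0,0],"dr":[0,0,0],"grip":1}]'|grep -E 'tcp|ft'
python3 -m creep '[{"linear":[0.7,0,0],"dr":[0,0,0],"grip":1},{"linear":[0,0,0],"dr":[0,0,0],"grip":1}]'|grep -E 'tcp|ft'
python3 -m creep '[{"linear":[0.6,0,0],"dr":[0,0,0],"grip":1},{"linear":[0,0,0],"dr":[0,0,0],"grip":1}]'|grep -E 'tcp|ft'
```

```text
tcp_pos: [0.4488, -0.2948, 0.132]
ft_force: [0.2, -0.2, -2.1]
tcp_pos: [0.4489, -0.2949, 0.1314]
ft_force: [-1.0, -0.7, -1.0]
tcp_pos: [0.4489, -0.2949, 0.131]
ft_force: [-1.1, 1.0, 1.5]
```

Seated at 0.131 as predicted. Release and go to the bat for the black lid.

```bash
python3 -m creep '[{"linear":[0,0,0],"dr":[0,0,0],"grip":1},{"linear":[0,0,0],"dr":[0,0,0],"grip":0},{"linear":[0,0,0],"dr":[0,0,0],"grip":-0.5},{"linear":[0,0,0],"dr":[0,0,0],"grip":-1},{"linear":[0,0,0],"dr":[0,0,0],"grip":-1}]'|grep -E 'tcp|ft'
python3 -m creep '[{"linear":[-10,0,0],"dr":[0,0,0],"grip":-1},{"linear":[-25,0,0],"dr":[0,0,0],"grip":-1},{"linear":[-22,0,0],"dr":[0,0,0],"grip":-1},{"linear":[-12,0,0],"dr":[0,0,0],"grip":-1},{"linear":[0,0,0],"dr":[0,0,0],"grip":-1}]'|grep -E 'tcp|ft'
python3 d.py .4558 -.0115 .2
for i in 1 2; do python3 -m creep '[{"linear":[0,10.8,33.4],"dr":[0,0,0],"grip":-1},{"linear":[0,10.8,33.4],"dr":[0,0,0],"grip":-1},{"linear":[0,10.8,33.4],"dr":[0,0,0],"grip":-1},{"linear":[0,10.8,33.4],"dr":[0,0,0],"grip":-1}]'|grep tcp; done
python3 -m creep '[{"linear":[20,0,0],"dr":[0,0,0],"grip":-1},{"linear":[30,0,0],"dr":[0,0,0],"grip":-1},{"linear":[30,0,0],"dr":[0,0,0],"grip":-1},{"linear":[15,0,0],"dr":[0,0,0],"grip":-1},{"linear":[0,0,0],"dr":[0,0,0],"grip":-1}]'|grep tcp
python3 d.py .4558 -.0115 .064
```

```text
tcp_pos: [0.4489, -0.2948, 0.1308]
ft_force: [-0.1, -0.4, -0.2]
tcp_pos: [0.4493, -0.2951, 0.2006]
ft_force: [-1.0, 0.6, -0.7]
t 41.83 tcp [ 0.4493 -0.2951  0.2006] w 0.0852 F [-1.   0.6 -0.7] 
q [ 10.  20.  23. 108. -10.  54. 109.] tilt xy of tool x [ 0.0017 -0.0006] y [-0.945  0.326] delta [  0.5  86.3 270.2]
tcp_pos: [0.451, -0.1531, 0.199]
tcp_pos: [0.4537, -0.0129, 0.1991]
tcp_pos: [0.4529, -0.0142, 0.1034]
t 43.45 tcp [ 0.4529 -0.0142  0.1034] w 0.0856 F [ 0.1 -0.2 -0.3] 
q [-17.  21.  15. 124.  -9.  37.  75.] tilt xy of tool x [-0.0036 -0.0005] y [-0.945  0.326] delta [39.4 -2.   3.5]
```

```bash
python3 -m creep '[{"linear":[22,-0.3,2.8],"dr":[0,0,0],"grip":-1},{"linear":[12,0,0],"dr":[0,0,0],"grip":-1},{"linear":[5,0,0],"dr":[0,0,0],"grip":-1},{"linear":[0,0,0],"dr":[0,0,0],"grip":-1},{"linear":[0,0,0],"dr":[0,0,0],"grip":-0.3}]' 40|grep -E 'tcp|ft'
python3 -m creep '[{"linear":[0,0,0],"dr":[0,0,0],"grip":0.1},{"linear":[0,0,0],"dr":[0,0,0],"grip":0.3},{"linear":[0,0,0],"dr":[0,0,0],"grip":1},{"linear":[0,0,0],"dr":[0,0,0],"grip":1},{"linear":[0,0,0],"dr":[0,0,0],"grip":1}]'|grep -E 'tcp|ft|wid'
python3 -m creep '[{"linear":[-8,0,0],"dr":[0,0,0],"grip":1},{"linear":[-20,0,0],"dr":[0,0,0],"grip":1},{"linear":[-40,0,0],"dr":[0,0,0],"grip":1},{"linear":[-40,0,0],"dr":[0,0,0],"grip":1},{"linear":[-28,0,0],"dr":[0,0,0],"grip":1}]' |grep -E 'tcp|ft|wid'
python3 -m creep '[{"linear":[0,0,0],"dr":[0,0,0],"grip":1}]'|grep -E 'wid';python3 d.py .6554 .1273 0.2
```

```text
tcp_pos: [0.4558, -0.0116, 0.0663]
ft_force: [1.1, 0.6, 0.1]
tcp_pos: [0.4556, -0.0115, 0.0662]
ft_force: [-0.9, 1.2, 6.7]
grip_width: 0.0255
tcp_pos: [0.4556, -0.0116, 0.2039]
ft_force: [-0.4, -0.4, -1.7]
grip_width: 0.0255
grip_width: 0.0256
t 45.45 tcp [ 0.4566 -0.0115  0.204 ] w 0.0256 F [-0.   0.  -0.4] 
q [-20.  12.  18. 117.  -5.  51.  71.] tilt xy of tool x [0.0043 0.0008] y [-0.945  0.326] delta [   4.9 -142.7  196. ]
```

```bash
for i in 1 2; do python3 -m creep '[{"linear":[0,-23.8,32.7],"dr":[0,0,0],"grip":1},{"linear":[0,-23.8,32.7],"dr":[0,0,0],"grip":1},{"linear":[0,-23.8,32.7],"dr":[0,0,0],"grip":1}]'|grep tcp; done
python3 -m creep '[{"linear":[10,0,0],"dr":[0,0,0],"grip":1},{"linear":[10,0,0],"dr":[0,0,0],"grip":1},{"linear":[5,0,0],"dr":[0,0,0],"grip":1},{"linear":[0,0,0],"dr":[0,0,0],"grip":1}]'|grep -E 'tcp|wid'
python3 d.py .6554 .1273 0.1322
```

```text
tcp_pos: [0.5552, 0.0586, 0.2007]
tcp_pos: [0.6547, 0.1281, 0.2003]
tcp_pos: [0.6537, 0.1267, 0.1764]
grip_width: 0.0258
t 46.7 tcp [0.6537 0.1267 0.1764] w 0.0258 F [-0.6  0.8 -1.3] 
q [-25.  33.  15.  90.  -9.  59.  63.] tilt xy of tool x [-0.0011 -0.0003] y [-0.945  0.327] delta [44.2 -1.5  1.1]
```

```bash
python3 -m creep '[{"linear":[15,-0.8,0.5],"dr":[0,0,0],"grip":1},{"linear":[10,0,0],"dr":[0,0,0],"grip":1},{"linear":[5,0,0],"dr":[0,0,0],"grip":1},{"linear":[3,0,0],"dr":[0,0,0],"grip":1},{"linear":[2,0,0],"dr":[0,0,0],"grip":1}]'|grep -E 'tcp|ft'
python3 -m creep '[{"linear":[2,0,0],"dr":[0,0,0],"grip":1},{"linear":[2,0,0],"dr":[0,0,0],"grip":1},{"linear":[2,0,0],"dr":[0,0,0],"grip":1},{"linear":[1,0,0],"dr":[0,0,0],"grip":1},{"linear":[0,0,0],"dr":[0,0,0],"grip":1}]'|grep -E 'tcp|ft'
python3 -m creep '[{"linear":[1,0,0],"dr":[0,0,0],"grip":1},{"linear":[0,0,0],"dr":[0,0,0],"grip":1}]'|grep -E 'tcp|ft'
```

```text
tcp_pos: [0.6554, 0.1276, 0.1418]
ft_force: [0.4, 0.2, -1.4]
tcp_pos: [0.6553, 0.1277, 0.1347]
ft_force: [0.1, -1.2, -1.2]
tcp_pos: [0.6553, 0.1277, 0.1338]
ft_force: [-0.6, 0.1, -0.1]
```

```bash
python3 -m creep '[{"linear":[1,0,0],"dr":[0,0,0],"grip":1},{"linear":[0,0,0],"dr":[0,0,0],"grip":1}]'|grep -E 'tcp|ft'
python3 -m creep '[{"linear":[0.6,0,0],"dr":[0,0,0],"grip":1},{"linear":[0,0,0],"dr":[0,0,0],"grip":1}]'|grep -E 'tcp|ft'
python3 -m creep '[{"linear":[0.6,0,0],"dr":[0,0,0],"grip":1},{"linear":[0,0,0],"dr":[0,0,0],"grip":1}]'|grep -E 'tcp|ft'
```

```text
tcp_pos: [0.6553, 0.1277, 0.1327]
ft_force: [-0.0, 0.0, -1.7]
tcp_pos: [0.6554, 0.1276, 0.1324]
ft_force: [-0.3, 1.5, 0.6]
tcp_pos: [0.6554, 0.1277, 0.1323]
ft_force: [-2.1, -0.3, 5.7]
```

Seated. Release, rise, and back away for the final look.

```bash
python3 -m creep '[{"linear":[-0.4,0,0],"dr":[0,0,0],"grip":1},{"linear":[0,0,0],"dr":[0,0,0],"grip":0},{"linear":[0,0,0],"dr":[0,0,0],"grip":-0.5},{"linear":[0,0,0],"dr":[0,0,0],"grip":-1},{"linear":[0,0,0],"dr":[0,0,0],"grip":-1}]'|grep -E 'tcp|ft'
python3 -m creep '[{"linear":[-10,0,0],"dr":[0,0,0],"grip":-1},{"linear":[-30,0,0],"dr":[0,0,0],"grip":-1},{"linear":[-40,0,0],"dr":[0,0,0],"grip":-1},{"linear":[-40,0,0],"dr":[0,0,0],"grip":-1},{"linear":[-20,0,0],"dr":[0,0,0],"grip":-1}]'|grep -E 'tcp|ft'
for i in 1 2; do python3 -m creep '[{"linear":[0,27,-23],"dr":[0,0,0],"grip":-1},{"linear":[0,27,-23],"dr":[0,0,0],"grip":-1},{"linear":[0,27,-23],"dr":[0,0,0],"grip":-1},{"linear":[0,27,-23],"dr":[0,0,0],"grip":-1}]'|grep tcp; done
python3 -m creep '[{"linear":[0,0,0],"dr":[0,0,0],"grip":-1},{"linear":[0,0,0],"dr":[0,0,0],"grip":-1}]'|grep tcp
python3 -c "
from h import *
a=snap('side','s9.png')['color'];b=snap('top','t9.png')['color']
cv2.imwrite('pics/f9.png',np.hstack([cv2.resize(a[110:340,160:470],(400,297)),cv2.resize(b[90:250,110:450],(400,188)).copy() if 0 else cv2.copyMakeBorder(cv2.resize(b[90:250,110:450],(400,188)),0,109,0,0,0)]))"
```

```text
tcp_pos: [0.6553, 0.1276, 0.1319]
ft_force: [0.3, -0.1, 0.3]
tcp_pos: [0.6562, 0.1276, 0.2756]
ft_force: [0.4, -0.1, -0.1]
tcp_pos: [0.5223, 0.0754, 0.2728]
tcp_pos: [0.3902, 0.0235, 0.2727]
tcp_pos: [0.392, 0.0243, 0.2728]
```

View pics/f9.png

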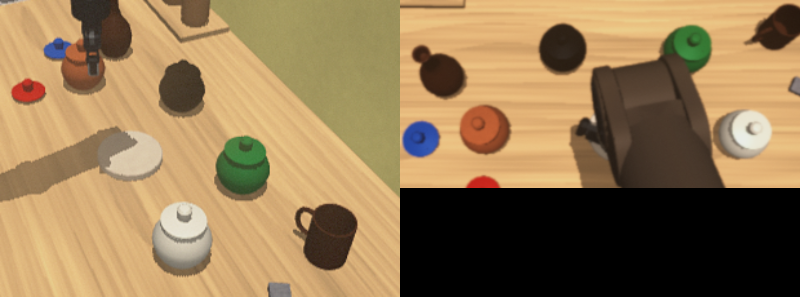

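All four jars wear their own lids, level, with the vase unmoved and the robot clear. Handing in.

```bash
python3 -c "
from rig import env
print(env.state()['clock'],env.state()['ft_force'].round(1)); print(env.job_done())"
```

```text
51.55 [ 0.5  0.5 -0.9]
the job is handed in; nothing more can be done
None
```

All four jars now wear the lid of their own glaze, and the job is handed in at about 51.6 s of the 144 s allowed. I swapped the green and terracotta lids and then the black and white ones. The green and black lids each waited on the bat while their partners were moved.

- **Seating:** Each lid met resistance within 0.3 mm of the height predicted for fully down. The highest wrist force I read was about 15 N, when setting the green lid on the bat. The white lid showed only about 1.5 N at its seat, so its height and the picture are the main evidence for it.
- **Final look:** The side and top pictures show all four lids level and matching, the bat empty, the jars and vase standing, and the gripper open and clear.
- **Failed or partial checks:**
  - The automatic lid-edge fit found nothing for the black lid, so I read its edges by eye.
  - The fit also gave wrong centres when a lid sat on a jar of the same colour. Those seatings were judged by eye, height and force.
  - I did not measure the jars' final positions separately. The lids went down within about 1.5 mm of where the first ones were picked up.

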